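# Free the jammed bar-tool drawer

## Robot

A 6-joint arm with a two-finger parallel gripper is mounted at the origin on the work surface. World frame = base frame: x ahead of the robot, y to its left, z up, the work surface at z = 0. Lengths are in m, angles in rad, forces in N, time in s.
With the tool pointing down it reaches from about 0.375 to 0.975 m from the base axis. Payload 3.8 kg.
Tool frame: the origin (TCP) lies at the very end of the fingers, on their centre line; the grasp point (between the pads) lies 19 mm behind it; z points along the fingers, y is the direction in which the jaws open and shut (so a half turn about z gives the same grasp; the last joint's range is limited). The gripper opens to 85 mm and grips with 20 to 120 N. Pads are 22 mm wide; open, the fingers measure 114 mm over their backs; the gripper's body (76 mm by 85 mm) begins 54 mm behind the grasp point. The pads swing forward as they close: fully open they stand 13 mm farther back than shut.
Start: joints at [1.07, 0.264, 1.604, -0, 1.274, -0.037], TCP at [0.302, 0.604, 0.231] pointing down, gripper open.
Joint ranges: [-2.63, 2.63], [-0.94, 2.18], [0.31, 2.57], [-1.31, 4.45], [0, 2.66], [-2.55, 2.55]. Speed limits (rad/s): [2.57, 2.57, 3.14, 3.14, 3.14, 3.14].

## Interface

Orientations are given as a rotation vector (axis times angle).
In Python, from workcell import status, read_camera, camera_info, order gives the robot as it stands.
- The arm moves only by the tool move_arm, never from a script. Its argument "deltas" is a list of rows, each a list of 3 entries, a list of its own where there are three numbers: the turn, a rotation vector about the world's x, y, z as a fraction of full scale, then the shift along the world's x, y, z as a fraction of full scale, then the closure, from -1 (fully open) to 1 (shut), so that 0 is half open. A call has 1 to 20 rows; each row is the pose to reach, as a shift and turn from the pose commanded when the call began; what a row does not reach only later rows make up. Full scale, the value 1, is 0.1 m for a shift and pi/2 rad for a turn. A row lasts 1/8 s, in which the tool goes at most 62.5 mm and 10.7 degrees, less where a joint would pass 70% of its speed; a pose out of reach is approached as far as the arm can. A call with a number of a shift or a turn outside -1 to 1 is refused whole. A call with a gripper value outside its range is refused whole. The fingers move at their own pace and stop on an object; "grip_force" is the grip in N (left out, the last holds). Time passes only in rows, so rows that repeat a pose let the fingers close. It gives the time, the measured TCP pose, the force and the opening at its end, in the units of the state.
- status.read_state(): the state, without advancing time (a new reading comes with each control period).
- read_camera(name): name is "scene" or "top"; returns (picture, depth): 420x560x3 uint8, red, green, blue; 420x560 float32, m along the optical axis (not along the pixel's ray), 0 where there is no reading.
- camera_info(name): a dict with "K" (3x3 intrinsics, pixels), "R" (3x3) and "t" (3): a world point X has camera coordinates R X + t. Camera axes: x right, y down, z forward; pixel columns grow to the right and rows downward; lengths in m; the calibration is good to about 2 mm. A picture is of the moment at which its call begins. camera_info takes no time and is no camera call.
- order.finish_job(): hands the job in, once; it reports no verdict.
The state is a dict: "time": time; "q": joint angles; "joint_vel": joint speeds; "joint_torque": joint torques, N m; "tool_pos": TCP position; "tcp_rot": TCP orientation; "wrist_force": force on the tool from outside, world axes, zero at the start; "torque": the same for the moment, N m; "width": opening from 0.0 (shut) to 1.0 (fully open).
Only numpy, scipy, OpenCV 4.12 (cv2) and the standard library are available. Lean on these libraries where they do the work, as an engineer would, in place of code of your own. Each camera call takes 0.05 s, during which the arm holds its last target. There are 200 camera calls.

## Task

The narrow bar-tool drawer cannot be shut because the olive-wood corkscrew is lying across the top of it. Lift the corkscrew off and lay it flat in the long wooden tool tray, then push the drawer fully home.

Things in the scene. Friction and masses are not known exactly. Their poses are not given: they have to be found in the camera images.
- corkscrew_mid (a point): Folded waiter's corkscrew, olive wood on a steel body, a flat bar 125 x 24 x 16 mm, about 0.12 kg, loose. It lies across the rims of the open drawer's side walls, midway between drawer front and cabinet, too high to pass under the cabinet's ledge. The point is its centre, 8 mm above its underside; x along its length, y across its width, z up.
- tray_floor (a point): Centre of the inner floor of the long, empty dark-wood tool tray, 6 mm above the counter; x along the tray, y across, z up. Fixed; outside 220 x 130 x 28 high, inside 208 x 118 x 22 deep (mm). It stands left or right of the drawer; on the other side is a round white bowl of corks, which is not meant.
- drawer_pull (a point): Middle of the outer face of the drawer's pull, 45 mm above the counter, moving with the drawer. x points into the cabinet (the closing way), y along the front, z up. The pull is a solid steel plate 64 wide x 24 high, 8 mm proud of the front panel, which is 150 wide, 14 thick, its top 72 mm above the counter.
- drawer_box (a joint): Drawer opening in m: 0 shut against its stop; starts at 0.16 to 0.175; slides with 1.5 N friction, stays where left. Box 100 mm wide (86 inside), rims 70 and inner floor 16 mm above the counter, two openers 4 mm thick lying in it. The cabinet's zinc ledge, 75 to 100 mm up, begins 22 mm + opening beyond the pull's face; two 34 mm stoppers stand 80 mm or more back on it.

How it is judged:
By the outcome, as a careful person would: the job done as asked, in the order asked, and still so for the second after the job is handed in, with the robot touching nothing.
It also fails if it takes over 58 s, if anything falls off the work surface, if the arm or the gripper's body presses on something with over 40 N, if the wrist force passes 120 N, or if a joint passes its speed limit or range.

## Working session

There is one attempt and no reset: what is moved stays moved. The work goes in short steps, Python scripts to look and compute and a tool call to move; the robot and the scene stay as the last step left them, time stands still between calls to the robot, and variables do not carry over. Pictures are saved under pics/ and viewed, about 8 in all and at most 12, crops included, and the job is handed in when it is done.

Besides the shell and the picture viewer there is one more tool, called after ">>>" by a JSON object that holds its "method" and its "body", one argument or row to a line. move_arm: Moves the arm, as the interface text tells. Its arguments: {"type":"object","properties":{"deltas":{"type":"array","items":{"type":"array"}},"grip_force":{"type":"number"}},"required":["deltas"]}

```bash
mkdir -p pics; cat > h.py <<'E'
import numpy as np, cv2
from workcell import status, read_camera, camera_info, order
def shot(name,fn):
    p,d=read_camera(name); cv2.imwrite('pics/'+fn+'.png',p[:,:,::-1]); np.savez('pics/'+fn+'.npz',p=p,d=d); return p,d
def world(name,d):
    c=camera_info(name);K=c['K'];v,u=np.indices(d.shape)
    X=np.stack([(u-K[0][2])/K[0][0]*d,(v-K[1][2])/K[1][1]*d,d],-1)
    return (X-np.array(c['t']))@np.array(c['R'])
E
python3 - <<'E'
from h import *
np.set_printoptions(precision=3,suppress=True)
for n in('top','scene'):
    shot(n,n+'0'); print(camera_info(n))
print(status.read_state())
E
```

```text
{'K': array([[386.375,   0.   , 276.943],
       [  0.   , 386.375, 206.914],
       [  0.   ,   0.   ,   1.   ]]), 'R': array([[ 0.006, -1.   , -0.026],
       [-0.998, -0.005, -0.063],
       [ 0.063,  0.026, -0.998]]), 't': array([0.008, 0.601, 0.884])}
{'K': array([[504.077,   0.   , 282.109],
       [  0.   , 504.077, 215.587],
       [  0.   ,   0.   ,   1.   ]]), 'R': array([[-0.702,  0.712,  0.007],
       [ 0.523,  0.522, -0.674],
       [-0.484, -0.47 , -0.739]]), 't': array([ 0.431, -0.271,  1.503])}
{'time': 0.1, 'q': array([ 1.07 ,  0.265,  1.605, -0.   ,  1.274, -0.037]), 'joint_vel': array([-0.   , -0.001, -0.003, -0.   , -0.001,  0.   ]), 'joint_torque': array([  0.   , -51.671, -36.859,  -0.   ,   0.006,   0.   ]), 'tool_pos': array([0.302, 0.603, 0.23 ]), 'tcp_rot': array([-0.722, -3.057,  0.003]), 'wrist_force': array([-1.181,  0.158, -0.446]), 'torque': array([0.016, 0.04 , 0.019]), 'width': 1.0014334880936673}
```

View pics/top0.png

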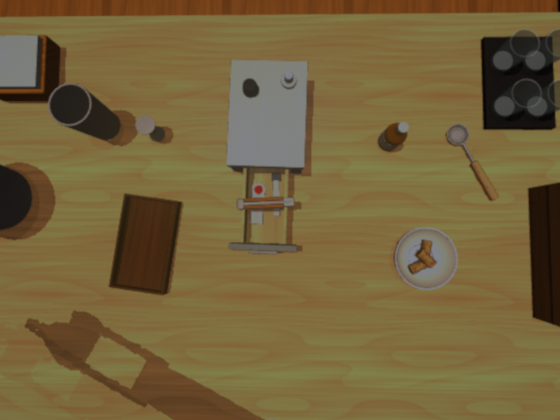

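View pics/scene0.png

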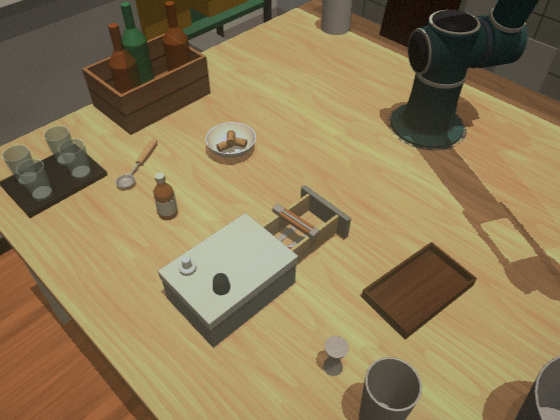

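The top view shows the drawer opening toward the robot, with its front panel at about (263,247). The corkscrew lies across it from (240,204) to (293,202). The tray is at (146,244), to the left (+y), and the bowl of corks is at (426,258), to the right. Next I'll measure these.

```bash
python3 - <<'E'
from h import *
np.set_printoptions(precision=4,suppress=True)
z=np.load('pics/top0.npz');W=world('top',z['d']);p=z['p']
def rect(name,box,zl,zh):
    u0,u1,v0,v1=box; w=W[v0:v1,u0:u1].reshape(-1,3); m=(w[:,2]>zl)&(w[:,2]<zh); w=w[m]
    r=cv2.minAreaRect((w[:,:2]*1000).astype(np.float32)); print(name,m.sum(),r,'zmed',np.median(w[:,2]),cv2.boxPoints(r).round(0).tolist())
rect('cork',(232,302,190,216),.076,.1)
rect('cork2',(232,302,190,216),.08,.1)
rect('front',(220,305,236,258),.062,.085)
rect('tray',(100,190,185,300),.018,.04)
rect('ledge',(220,315,50,180),.09,.108)
for u,v in[(146,244),(350,330),(260,247),(266,203),(248,203),(285,202),(210,220)]:print((u,v),W[v,u])
big=cv2.resize(p[150:265,215:315,::-1],None,fx=5,fy=5,interpolation=cv2.INTER_CUBIC);cv2.imwrite('pics/c.png',cv2.convertScaleAbs(big,alpha=1.5))
E
```

```text
cork 607 ((607.12841796875, 35.9068489074707), (24.12160301208496, 122.69427490234375), 3.09187912940979) zmed 0.08534760633087553 [[592.0, 97.0], [598.0, -26.0], [622.0, -25.0], [616.0, 98.0]]
cork2 602 ((607.126953125, 35.907142639160156), (24.106143951416016, 122.70046997070312), 3.111664295196533) zmed 0.0853740757665053 [[592.0, 97.0], [598.0, -26.0], [622.0, -25.0], [616.0, 98.0]]
front 498 ((518.9312133789062, 42.31889724731445), (149.54019165039062, 32.021366119384766), 88.40459442138672) zmed 0.07207567900308035 [[501.0, -32.0], [533.0, -33.0], [537.0, 117.0], [505.0, 118.0]]
tray 1022 ((514.1336669921875, 322.28411865234375), (131.8294219970703, 220.39105224609375), 82.264404296875) zmed 0.027585211187610956 [[396.0, 272.0], [614.0, 242.0], [632.0, 373.0], [414.0, 402.0]]
ledge 7824 ((800.9410400390625, 33.57959747314453), (168.12649536132812, 234.850830078125), 88.31056213378906) zmed 0.10053412249514987 [[681.0, -47.0], [916.0, -54.0], [921.0, 114.0], [686.0, 121.0]]
(146, 244) [0.5116 0.3229 0.0057]
(350, 330) [ 0.3157 -0.1598  0.0013]
(260, 247) [0.5093 0.0465 0.0743]
(266, 203) [0.605  0.0337 0.0833]
(248, 203) [0.6047 0.0727 0.0855]
(285, 202) [ 0.607  -0.0076  0.0874]
(210, 220) [ 0.5697  0.1722 -0.0005]
```

View pics/c.png

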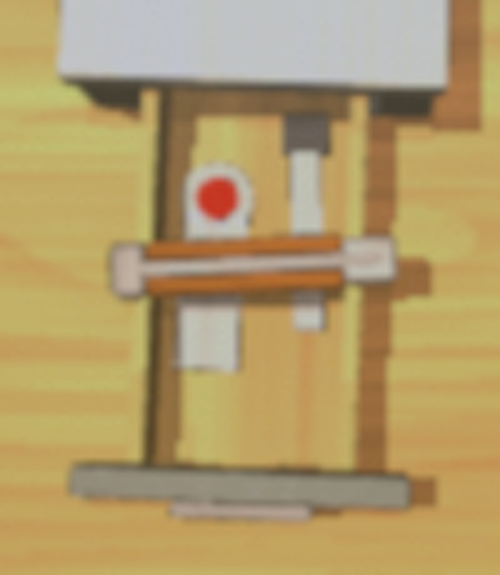

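The heights agree with the given sizes: corkscrew top 0.085, front 0.072, tray rim 0.028, ledge 0.100.

- **Corkscrew:** centre at (0.607, 0.036), jaw angle about 0.054 rad.
- **Tray:** centre at (0.514, 0.322), long axis at -0.137 rad.
- **Drawer:** closing direction about (1, -0.029).

I'm moving over the corkscrew now.

>>> {"method": "move_arm", "body": {
  "deltas": [
    [[0,0,-0.056],[0.254,-0.474,0],-1],
    [[0,0,-0.112],[0.508,-0.947,0],-1],
    [[0,0,-0.112],[0.508,-0.947,0],-1]
  ],
  "grip_force": 40
}}

```text
time: 0.48
tool_pos: [0.354, 0.5059, 0.2306]
tcp_rot: [0.994, 2.98, -0.003]
wrist_force: [0.2, 1.6, 0.2]
width: 1.003
```

>>> {"method": "move_arm", "body": {
  "deltas": [
    [[0,0,-0.056],[0.254,-0.474,0],-1],
    [[0,0,-0.112],[0.508,-0.947,0],-1],
    [[0,0,-0.112],[0.508,-0.947,0],-1]
  ]
}}

```text
time: 0.85
tool_pos: [0.4046, 0.4122, 0.231]
tcp_rot: [1.251, 2.882, -0.001]
wrist_force: [-0.0, 1.3, 0.7]
width: 1.0
```

>>> {"method": "move_arm", "body": {
  "deltas": [
    [[0,0,-0.056],[0.254,-0.474,0],-1],
    [[0,0,-0.112],[0.508,-0.947,0],-1],
    [[0,0,-0.112],[0.508,-0.947,0],-1]
  ]
}}

```text
time: 1.23
tool_pos: [0.4553, 0.3183, 0.2311]
tcp_rot: [1.498, 2.761, -0.0]
wrist_force: [-0.1, 0.8, 0.1]
width: 1.0
```

>>> {"method": "move_arm", "body": {
  "deltas": [
    [[0,0,-0.056],[0.254,-0.474,0],-1],
    [[0,0,-0.112],[0.508,-0.947,0],-1],
    [[0,0,-0.112],[0.508,-0.947,0],-1]
  ]
}}

```text
time: 1.6
tool_pos: [0.5062, 0.2242, 0.2312]
tcp_rot: [-1.734, -2.62, -0.0]
wrist_force: [-0.8, -0.3, -0.8]
width: 1.003
```

>>> {"method": "move_arm", "body": {
  "deltas": [
    [[0,0,-0.056],[0.254,-0.474,0],-1],
    [[0,0,-0.112],[0.508,-0.947,0],-1],
    [[0,0,-0.112],[0.508,-0.947,0],-1]
  ]
}}

```text
time: 1.98
tool_pos: [0.5571, 0.1299, 0.2311]
tcp_rot: [-1.956, -2.458, -0.001]
wrist_force: [-0.3, -0.1, 0.4]
width: 1.005
```

>>> {"method": "move_arm", "body": {
  "deltas": [
    [[0,0,-0.056],[0.254,-0.474,0],-1],
    [[0,0,-0.112],[0.508,-0.947,0],-1],
    [[0,0,-0.112],[0.508,-0.947,0],-1],
    [[0,0,-0.112],[0.508,-0.947,0],-1]
  ]
}}

```text
time: 2.48
tool_pos: [0.6063, 0.0378, 0.2308]
tcp_rot: [-2.159, -2.279, -0.0]
wrist_force: [0.1, -0.2, -0.0]
width: 0.999
```

>>> {"method": "move_arm", "body": {
  "deltas": [
    [[0,0,0],[0,-0.01,-0.45],-1],
    [[0,0,0],[0,-0.01,-0.9],-1],
    [[0,0,0],[0,-0.01,-0.9],-1]
  ]
}}

```text
time: 2.85
tool_pos: [0.6023, 0.0368, 0.1368]
tcp_rot: [-2.155, -2.276, 0.01]
wrist_force: [-0.9, 0.1, 0.3]
width: 0.999
```

>>> {"method": "move_arm", "body": {
  "deltas": [
    [[0,0,0],[0,0,-0.4],-0.5],
    [[0,0,0],[0,0,-0.75],-0.3],
    [[0,0,0],[0,0,-0.75],-0.2],
    [[0,0,0],[0,0,-0.75],-0.2]
  ]
}}

```text
time: 3.35
tool_pos: [0.6085, 0.0353, 0.069]
tcp_rot: [2.161, 2.277, 0.004]
wrist_force: [-0.1, -0.4, 0.6]
width: 0.6
```

```bash
python3 - <<'E'
from h import *
p,d=shot('scene','s1')
cv2.imwrite('pics/s1c.png',cv2.resize(p[150:300,220:400,::-1],None,fx=4,fy=4,interpolation=cv2.INTER_CUBIC))
E
```

```text
(no output)
```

View pics/s1c.png

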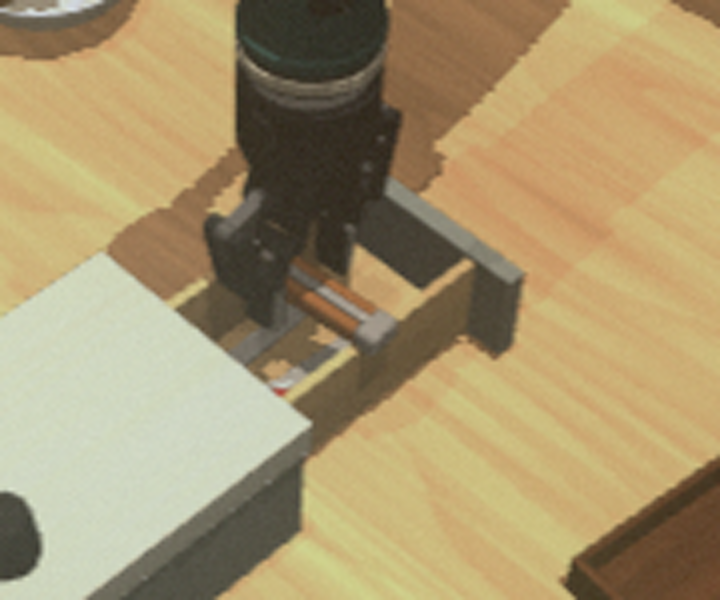

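The fingers straddle the corkscrew at its middle (crop ~(300,280)) and clear both the ledge and the front. I'll close and lift slightly.

>>> {"method": "move_arm", "body": {
  "deltas": [
    [[0,0,0],[0,0,0],0.2],
    [[0,0,0],[0,0,0],1],
    [[0,0,0],[0,0,0],1],
    [[0,0,0],[0,0,0],1],
    [[0,0,0],[0,0,0],1],
    [[0,0,0],[0,0,0],1]
  ],
  "grip_force": 40
}}

```text
time: 4.15
tool_pos: [0.608, 0.0345, 0.0683]
tcp_rot: [2.163, 2.276, 0.003]
wrist_force: [-1.6, 1.6, 5.2]
width: 0.269
```

>>> {"method": "move_arm", "body": {
  "deltas": [
    [[0,0,0],[0,0,0.2],1],
    [[0,0,0],[0,0,0.5],1],
    [[0,0,0],[0,0,0.9],1],
    [[0,0,0],[0,0,0.9],1]
  ]
}}

```text
time: 4.65
tool_pos: [0.6101, 0.0344, 0.1618]
tcp_rot: [2.159, 2.273, 0.01]
wrist_force: [0.0, 0.4, -0.7]
width: 0.268
```

```bash
python3 - <<'E'
from h import *
p,d=shot('scene','s2')
cv2.imwrite('pics/s2c.png',cv2.resize(p[130:280,240:420,::-1],None,fx=4,fy=4,interpolation=cv2.INTER_CUBIC))
E
```

```text
(no output)
```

View pics/s2c.png

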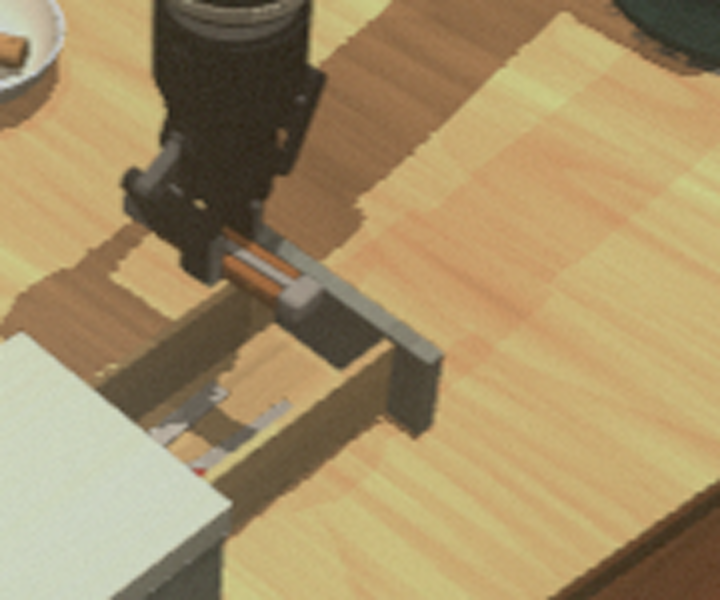

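Held level, 23 mm jaw opening, and the drawer hasn't moved. Carrying it to the tray.

>>> {"method": "move_arm", "body": {
  "deltas": [
    [[0,0,0.098],[-0.1,0.32,0],1],
    [[0,0,0.196],[-0.2,0.64,0],1],
    [[0,0,0.293],[-0.31,0.957,0],1],
    [[0,0,0.293],[-0.31,0.957,0],1]
  ]
}}

```text
time: 5.2
tool_pos: [0.5735, 0.1317, 0.1544]
tcp_rot: [-1.582, -2.711, 0.003]
wrist_force: [-0.2, -0.0, -1.3]
width: 0.272
```

>>> {"method": "move_arm", "body": {
  "deltas": [
    [[0,0,0.098],[-0.1,0.32,0],1],
    [[0,0,0.196],[-0.2,0.64,0],1],
    [[0,0,0.293],[-0.31,0.957,0],1],
    [[0,0,0.293],[-0.31,0.957,0],1]
  ]
}}

```text
time: 5.7
tool_pos: [0.5436, 0.2266, 0.155]
tcp_rot: [-0.925, -3.001, 0.002]
wrist_force: [0.1, -0.3, -1.6]
width: 0.266
```

>>> {"method": "move_arm", "body": {
  "deltas": [
    [[0,0,0.098],[-0.1,0.32,0],1],
    [[0,0,0.196],[-0.2,0.64,0],1],
    [[0,0,0.293],[-0.31,0.957,0],1],
    [[0,0,0.293],[-0.31,0.957,0],1]
  ]
}}

```text
time: 6.2
tool_pos: [0.5133, 0.3219, 0.1554]
tcp_rot: [-0.218, -3.133, 0.002]
wrist_force: [0.9, -0.3, -2.0]
width: 0.275
```

>>> {"method": "move_arm", "body": {
  "deltas": [
    [[0,0,0],[0,0,-0.4],1],
    [[0,0,0],[0,0,-0.8],1],
    [[0,0,0],[0,0,-1.0],1],
    [[0,0,0],[0,0,-1.0],1],
    [[0,0,0],[0,0,-1.0],1]
  ]
}}

```text
time: 6.82
tool_pos: [0.5152, 0.3217, 0.0577]
tcp_rot: [0.219, 3.132, 0.002]
wrist_force: [-0.3, 0.9, -1.4]
width: 0.272
```

```bash
python3 - <<'E'
from h import *
p,d=shot('scene','s3'); print(status.read_state())
cv2.imwrite('pics/s3c.png',cv2.resize(p[210:360,330:510,::-1],None,fx=4,fy=4,interpolation=cv2.INTER_CUBIC))
E
```

```text
{'time': 6.875, 'q': array([ 5.17612193e-01,  2.97296798e-01,  1.90507701e+00, -1.84520164e-04,
        9.35879203e-01, -9.13637133e-01]), 'joint_vel': array([ 0.00400201, -0.00654909, -0.0028747 ,  0.00070361, -0.00173632,
       -0.00194686]), 'joint_torque': array([-1.07096653e-01, -4.74877453e+01, -3.08867955e+01, -1.00135306e-02,
        4.56628134e-02,  4.13214031e-03]), 'tool_pos': array([0.51544752, 0.32208761, 0.05821646]), 'tcp_rot': array([2.18651522e-01, 3.13110400e+00, 2.71025234e-03]), 'wrist_force': array([ 0.06892984,  0.48840142, -0.53396883]), 'torque': array([-0.00165808, -0.02267156,  0.00010128]), 'width': 0.26914499333678954}
```

View pics/s3c.png

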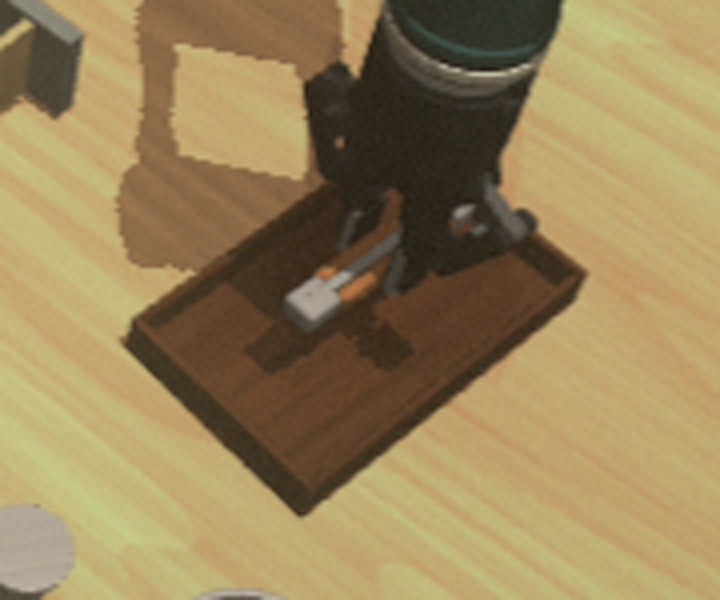

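It's aligned with the tray and over its middle (corkscrew end at crop (312,305)). Lowering gently while watching the force.

>>> {"method": "move_arm", "body": {
  "deltas": [
    [[0,0,0],[0,0,-0.2],1],
    [[0,0,0],[0,0,-0.35],1],
    [[0,0,0],[0,0,-0.42],1],
    [[0,0,0],[0,0,-0.46],1],
    [[0,0,0],[0,0,-0.48],1],
    [[0,0,0],[0,0,-0.48],1],
    [[0,0,0],[0,0,-0.48],1]
  ]
}}

```text
time: 7.75
tool_pos: [0.5141, 0.3218, 0.0088]
tcp_rot: [0.218, 3.133, 0.001]
wrist_force: [-0.3, -0.4, -1.1]
width: 0.27
```

>>> {"method": "move_arm", "body": {
  "deltas": [
    [[0,0,0],[0,0,-0.02],1],
    [[0,0,0],[0,0,-0.02],1]
  ]
}}

```text
time: 8.0
tool_pos: [0.5137, 0.3215, 0.0062]
tcp_rot: [-0.218, -3.134, 0.0]
wrist_force: [-0.3, 0.9, -0.7]
width: 0.269
```

>>> {"method": "move_arm", "body": {
  "deltas": [
    [[0,0,0],[0,0,-0.015],1],
    [[0,0,0],[0,0,-0.02],1],
    [[0,0,0],[0,0,-0.02],1]
  ]
}}

```text
time: 8.38
tool_pos: [0.5138, 0.3216, 0.0061]
tcp_rot: [-0.218, -3.134, 0.0]
wrist_force: [-4.4, -2.8, 11.1]
width: 0.273
```

Contact with the floor (11 N). Opening to about half and lifting straight up.

>>> {"method": "move_arm", "body": {
  "deltas": [
    [[0,0,0],[0,0,0.01],0.2],
    [[0,0,0],[0,0,0.02],0.1],
    [[0,0,0],[0,0,0.02],0.1],
    [[0,0,0],[0,0,0.02],0.1],
    [[0,0,0],[0,0,0.1],0.1],
    [[0,0,0],[0,0,0.3],0.1],
    [[0,0,0],[0,0,0.6],0.1],
    [[0,0,0],[0,0,1.0],0.1],
    [[0,0,0],[0,0,1.0],0.1],
    [[0,0,0],[0,0,1.0],0.1]
  ]
}}

```text
time: 9.62
tool_pos: [0.5139, 0.3217, 0.1053]
tcp_rot: [0.217, 3.133, 0.001]
wrist_force: [0.6, -0.0, -0.9]
width: 0.448
```

```bash
python3 - <<'E'
from h import *
p,d=shot('scene','s4')
cv2.imwrite('pics/s4c.png',p[:,:,::-1])
E
```

```text
(no output)
```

View pics/s4c.png

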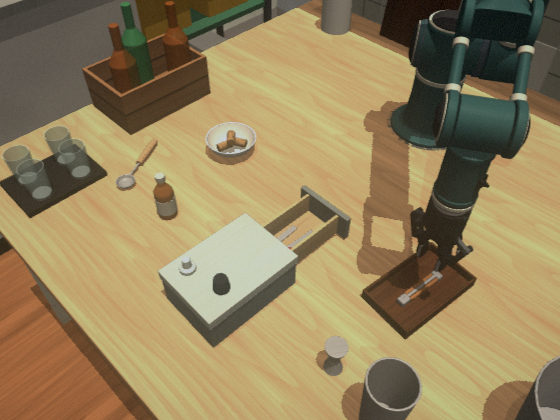

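The corkscrew lies flat in the tray (pixels ~(403,299)–(440,275)), clear of the walls, and the drawer is empty apart from the openers. Moving in front of the pull with the jaws shut.

>>> {"method": "move_arm", "body": {
  "deltas": [
    [[0,0,0.01],[-0.13,-0.46,0],1],
    [[0,0,0.023],[-0.26,-0.927,0],1],
    [[0,0,0.023],[-0.26,-0.927,0],1]
  ],
  "grip_force": 30
}}

```text
time: 10.05
tool_pos: [0.4849, 0.2258, 0.102]
tcp_rot: [-0.165, -3.132, 0.004]
wrist_force: [0.1, 0.5, 1.7]
width: -0.004
```

>>> {"method": "move_arm", "body": {
  "deltas": [
    [[0,0,0.01],[-0.13,-0.46,0],1],
    [[0,0,0.023],[-0.26,-0.927,0],1],
    [[0,0,0.023],[-0.26,-0.927,0],1]
  ]
}}

```text
time: 10.42
tool_pos: [0.4602, 0.1344, 0.103]
tcp_rot: [-0.109, -3.137, 0.001]
wrist_force: [0.1, -0.6, 0.1]
width: 0.005
```

>>> {"method": "move_arm", "body": {
  "deltas": [
    [[0,0,0.01],[-0.13,-0.46,0],1],
    [[0,0,0.023],[-0.26,-0.927,0],1],
    [[0,0,0.023],[-0.26,-0.927,0],1],
    [[0,0,0.023],[-0.26,-0.927,0],1]
  ]
}}

```text
time: 10.92
tool_pos: [0.4366, 0.0444, 0.1043]
tcp_rot: [0.049, 3.141, 0.001]
wrist_force: [-0.9, 1.2, 0.0]
width: 0.0
```

>>> {"method": "move_arm", "body": {
  "deltas": [
    [[0,0,0],[0,0,-0.3],1],
    [[0,0,0],[0,0,-0.62],1],
    [[0,0,0],[0,0,-0.62],1],
    [[0,0,0],[0,0,-0.62],1]
  ]
}}

```text
time: 11.42
tool_pos: [0.4367, 0.0444, 0.043]
tcp_rot: [0.046, 3.141, 0.0]
wrist_force: [-0.5, 1.1, -0.5]
width: 0.002
```

```bash
python3 - <<'E'
from h import *
p,d=shot('top','t5');W=world('top',d)
w=W[150:300,100:190].reshape(-1,3);m=(w[:,2]>.014)&(w[:,2]<.024);print(m.sum(),np.median(w[m],0))
cv2.imwrite('pics/t5c.png',cv2.convertScaleAbs(cv2.resize(p[150:300,100:310,::-1],None,fx=3.5,fy=3.5,interpolation=cv2.INTER_CUBIC),alpha=1.6))
E
```

```text
831 [0.50987388 0.32321357 0.02083842]
```

View pics/t5c.png

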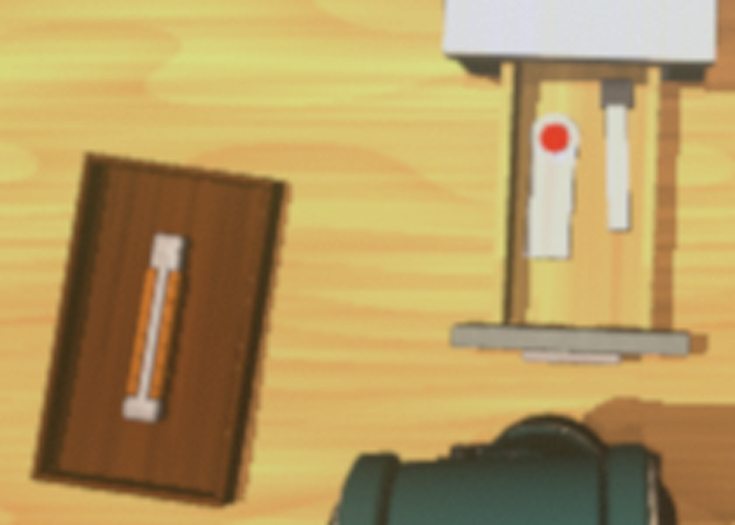

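The corkscrew lies lengthwise in the tray (crop (123–185, 235–420)). The pull is centred at crop (571,357). Pushing now.

>>> {"method": "move_arm", "body": {
  "deltas": [
    [[0,0,0],[0.2,-0.005,0],1],
    [[0,0,0],[0.35,-0.01,0],1],
    [[0,0,0],[0.42,-0.012,0],1],
    [[0,0,0],[0.48,-0.014,0],1],
    [[0,0,0],[0.54,-0.015,0],1],
    [[0,0,0],[0.6,-0.017,0],1],
    [[0,0,0],[0.68,-0.019,0],1],
    [[0,0,0],[0.76,-0.021,0],1],
    [[0,0,0],[0.84,-0.024,0],1],
    [[0,0,0],[0.92,-0.026,0],1],
    [[0,0,0],[1.0,-0.028,0],1]
  ]
}}

```text
time: 12.85
tool_pos: [0.5361, 0.0406, 0.042]
tcp_rot: [-0.047, -3.141, 0.0]
wrist_force: [-1.8, -1.4, -0.5]
width: -0.001
```

>>> {"method": "move_arm", "body": {
  "deltas": [
    [[0,0,0],[0.1,-0.003,0],1],
    [[0,0,0],[0.2,-0.006,0],1],
    [[0,0,0],[0.3,-0.009,0],1],
    [[0,0,0],[0.4,-0.011,0],1],
    [[0,0,0],[0.5,-0.014,0],1],
    [[0,0,0],[0.6,-0.017,0],1],
    [[0,0,0],[0.7,-0.02,0],1],
    [[0,0,0],[0.78,-0.022,0],1],
    [[0,0,0],[0.84,-0.024,0],1],
    [[0,0,0],[0.9,-0.026,0],1],
    [[0,0,0],[0.9,-0.026,0],1]
  ]
}}

```text
time: 14.22
tool_pos: [0.6271, 0.0382, 0.0428]
tcp_rot: [0.048, 3.139, 0.0]
wrist_force: [-0.3, 1.1, 0.3]
width: 0.002
```

```bash
python3 - <<'E'
from h import *
p,d=shot('scene','s6');s=status.read_state();print(s['wrist_force'],s['tool_pos'])
cv2.imwrite('pics/s6c.png',cv2.resize(p[150:300,180:360,::-1],None,fx=4,fy=4,interpolation=cv2.INTER_CUBIC))
E
```

```text
[0.59681475 0.21860132 0.87385483] [0.6267838  0.0382651  0.04278175]
```

View pics/s6c.png

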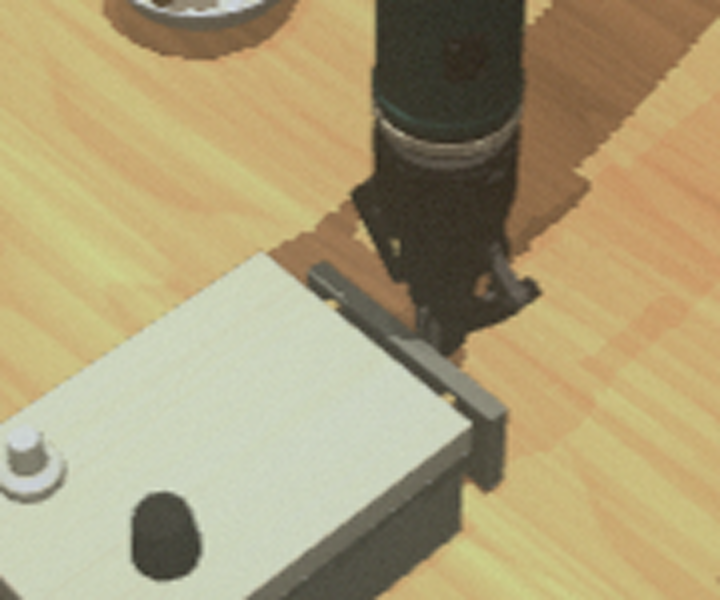

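The drawer is nearly shut, with a gap of about 20 mm and the gripper clear of the ledge. Finishing in small steps.

>>> {"method": "move_arm", "body": {
  "deltas": [
    [[0,0,0],[0.05,-0.001,0],1],
    [[0,0,0],[0.1,-0.003,0],1],
    [[0,0,0],[0.14,-0.004,0],1],
    [[0,0,0],[0.17,-0.005,0],1],
    [[0,0,0],[0.19,-0.005,0],1],
    [[0,0,0],[0.2,-0.006,0],1],
    [[0,0,0],[0.2,-0.006,0],1]
  ]
}}

```text
time: 15.15
tool_pos: [0.6459, 0.0375, 0.0422]
tcp_rot: [0.047, 3.141, -0.0]
wrist_force: [-0.0, 0.4, 0.1]
width: -0.0
```

>>> {"method": "move_arm", "body": {
  "deltas": [
    [[0,0,0],[0.01,0,0],1],
    [[0,0,0],[0.02,0,0],1],
    [[0,0,0],[0.03,-0.001,0],1],
    [[0,0,0],[0.03,-0.001,0],1]
  ]
}}

```text
time: 15.65
tool_pos: [0.6488, 0.0374, 0.0422]
tcp_rot: [0.048, 3.141, 0.0]
wrist_force: [-0.7, 0.5, 0.3]
width: -0.004
```

>>> {"method": "move_arm", "body": {
  "deltas": [
    [[0,0,0],[0.01,0,0],1],
    [[0,0,0],[0.02,0,0],1],
    [[0,0,0],[0.02,0,0],1]
  ]
}}

```text
time: 16.02
tool_pos: [0.6505, 0.0373, 0.0422]
tcp_rot: [-0.047, -3.14, 0.0]
wrist_force: [-2.5, -1.1, 1.7]
width: 0.0
```

>>> {"method": "move_arm", "body": {
  "deltas": [
    [[0,0,0],[0.01,0,0],1],
    [[0,0,0],[0.02,0,0],1],
    [[0,0,0],[0.02,0,0],1]
  ]
}}

```text
time: 16.4
tool_pos: [0.6505, 0.0373, 0.0422]
tcp_rot: [-0.047, -3.136, 0.0]
wrist_force: [-8.8, 0.1, 6.6]
width: -0.004
```

>>> {"method": "move_arm", "body": {
  "deltas": [
    [[0,0,0],[0.01,0,0],1],
    [[0,0,0],[0.015,0,0],1],
    [[0,0,0],[0.015,0,0],1]
  ]
}}

```text
time: 16.77
tool_pos: [0.6505, 0.0374, 0.0422]
tcp_rot: [-0.047, -3.133, 0.001]
wrist_force: [-13.1, -0.0, 9.6]
width: 0.004
```

>>> {"method": "move_arm", "body": {
  "deltas": [
    [[0,0,0],[-0.05,0,0],1],
    [[0,0,0],[-0.2,0.006,0],1],
    [[0,0,0],[-0.6,0.017,0],1],
    [[0,0,0],[-1.0,0.028,0],1],
    [[0,0,0],[-1.0,0.028,0.4],1],
    [[0,0,0],[-1.0,0.028,0.8],1],
    [[0,0,0],[-1.0,0.028,0.8],1]
  ]
}}

```text
time: 17.65
tool_pos: [0.5574, 0.0404, 0.1268]
tcp_rot: [0.047, 3.132, 0.001]
wrist_force: [-0.3, 0.1, -0.8]
width: 0.0
```

```bash
python3 - <<'E'
from h import *
p,d=shot('top','t7');W=world('top',d)
shot('scene','s7')
def g(a,zl,zh,m):
    w=W[a[2]:a[3],a[0]:a[1]].reshape(-1,3);w=w[(w[:,2]>zl)&(w[:,2]<zh)];print(m,len(w),w.min(0),w.max(0))
g((225,305,165,195),.064,.08,'front');g((240,295,150,180),.09,.11,'ledge')
a=p[140:310,100:310,::-1];s=np.load('pics/s7.npz')['p'][150:320,200:480,::-1]
cv2.imwrite('pics/t7c.png',cv2.convertScaleAbs(np.hstack([cv2.resize(a,(400,324)),cv2.resize(s,(400,324))]),alpha=1.4))
E
```

```text
front 458 [ 0.66766036 -0.0359899   0.06422662] [0.6867619  0.11625777 0.0796695 ]
ledge 927 [ 0.68171325 -0.02666862  0.09004894] [0.71866516 0.08991217 0.10427765]
```

View pics/t7c.png

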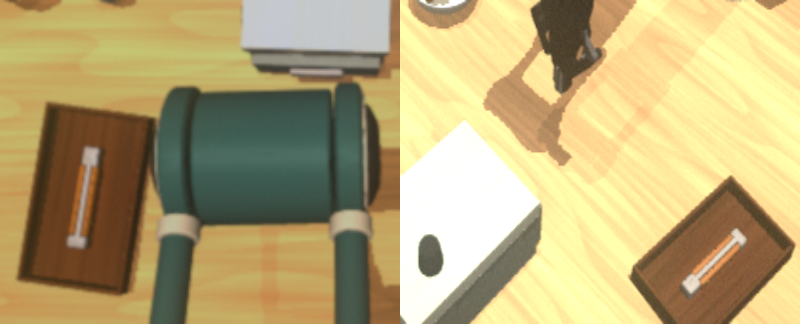

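The drawer is shut: the panel spans x ≈ 0.668–0.683, flush with the ledge edge at 0.683, and it held firm against 13 N. The corkscrew is flat in the tray and the arm touches nothing.

```bash
python3 -c "
from h import *
print(order.finish_job())"
```

```text
the job is handed in; nothing more can be done
None
```

I lifted the corkscrew off the drawer, laid it flat and lengthwise in the middle of the dark-wood tray, then pushed the drawer shut with closed fingers on the pull. I handed the job in at about 18 s on the robot's clock.

- **Drawer:** at the stop the tool did not move as I pushed harder, up to a wrist force of about 13 N along the push. The camera shows the front panel at x ≈ 0.668–0.683 m, meeting the ledge's edge at about 0.683 m, so it is shut within the roughly 2 mm calibration.
- **Corkscrew:** both final pictures show it lying in the tray, clear of the walls. Its measured top was 0.021 m, about what a 16 mm bar on a 6 mm floor should give (0.022 m).
- **Robot:** the arm is backed off and touching nothing. The highest wrist force in any reading was about 16 N, and no checks failed or disagreed.

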